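# Uncover the weighed grinding ball and turn its dish to the jar

### The arm

A 6-joint arm with a two-finger parallel gripper is mounted at the origin on the work surface. World frame = base frame: x ahead of the robot, y to its left, z up, the work surface at z = 0. Lengths are in mm, angles in rad, forces in N, time in s.
With the tool pointing down it reaches from about 350 to 875 mm from the base axis. Payload 4.2 kg.
Tool frame: the origin (TCP) lies midway between the tips of the shut fingers; the grasp point (between the pads) lies 19 mm behind it; z points along the fingers, y is the direction in which the jaws open and shut (so a half turn about z gives the same grasp; the last joint's range is limited). The gripper opens to 85 mm and grips with 20 to 120 N. Pads are 22 mm wide; open, the fingers measure 114 mm over their backs; the gripper's body (76 mm by 85 mm) begins 54 mm behind the grasp point. The pads swing forward as they close: fully open they stand 13 mm farther back than shut.
Start: joints at [0.259, 0.385, 0.008, 0, -1.194, -0.259], TCP at [624.979, 0.025, 231.312] pointing down, gripper open.
Joint ranges: [-3.14, 3.14], [-1.21, 2.06], [-1.07, 1.41], [-3.16, 2.05], [-2.99, -0.16], [-3.1, 3.1]. Speed limits (rad/s): [2.79, 2.79, 3.14, 3.14, 3.14, 3.14].

### API

Orientations are given as a unit quaternion [x, y, z, w].
In Python, from bench import read_state, get_image, job_done, search_frame, regions_of gives the robot as it stands.
- The arm moves only by the tool servo_tool, never from a script. Its arguments are lists of equal length, an entry for each row: "turn": the turn, a rotation vector about the world's x, y, z in rad, a list of three; "dp": the shift along the world's x, y, z in m, a list of three; "fingers": the finger opening in m, from 0 to 0.0854. In form: {"turn": [[rx, ry, rz], ...], "dp": [[tx, ty, tz], ...], "fingers": [fingers, ...]}. A call has exactly 5 rows; each row shifts and turns the pose as measured when the row begins; what a row does not reach is not made up. A row lasts 1/8 s, in which the tool goes at most 62.5 mm and 10.7 degrees, less where a joint would pass 70% of its speed; a pose out of reach is approached as far as the arm can. A call is refused whole if a number of a shift passes 0.0625 or a number of a turn 0.188, either way. A call with a gripper value outside its range is refused whole. The fingers move at their own pace and stop on an object; the grip force is fixed at half the most. Time passes only in rows, so rows that do not move let the fingers close, or fill a call up. It gives the time, the measured TCP pose, the force and the opening at its end, in the units of the state.
- read_state(): the state, without advancing time (a new reading comes with each control period).
- get_image(name): name is "scene" or "side" or "wrist"; returns a dict with "img" (400x640x3 uint8, red, green, blue), "vfov" (degrees; the focal length in pixels is half the picture's height over the tangent of half this angle, whatever the lens; pixels are square), "cx", "cy" (the principal point, pixels), "k1" (the pictures are not rectified: a ray, as slopes to the right and down, at radius r is drawn at 1 + k1 r^2 times it, then the intrinsics apply), "world_from_camera" (4x4, takes a point from camera to world coordinates); the wrist camera has in their place "mount" (4x4, takes a point from camera to tool coordinates, whose origin is the TCP and whose axes are the flange's). Camera axes: x right, y down, z forward; pixel columns grow to the right and rows downward; lengths in mm; the calibration is good to about 2 mm. A picture is of the moment at which its call begins: read the wrist's pose just before it. There is no depth.
- job_done(): hands the job in, once; it reports no verdict.
Trained networks look in the newest picture that a camera, given by its name, has taken for a name from the list of things; names that differ only in an ending like _2 or _b are one class to them, and where a whole thing is asked for, a point or a joint stands for the part that bears it (a point fixed in the world has none). Each returns a list of dicts, best first, with "score" (0 to 1); they miss things now and then, are a little off and sometimes report something else, mostly with a low value. They report only what shows in the picture. A call takes as long as a camera call. They do not tell look-alikes from the thing itself.
- search_frame(query, camera): "box" ([left, top, width, height] in pixels, round what is visible of it).
- regions_of(query, camera): "region" (400x640 bool, what is visible of it) and "box" ([left, top, width, height] in pixels, round what is visible of it).
The state is a dict: "clock": time; "joints": joint angles; "joint_vel": joint speeds; "joint_efforts": joint torques, N m; "position": TCP position; "ee_rot": TCP orientation; "contact_force": force on the tool from outside, world axes, zero at the start; "wrist_torque": the same for the moment, N m; "gripper_width": finger opening in mm.
Only numpy, scipy, OpenCV 4.12 (cv2) and the standard library are available. Lean on these libraries where they do the work, as an engineer would, in place of code of your own. Each camera call takes 0.05 s, during which the arm holds its last target. There are 200 camera calls.

### The job

Take the flat glass cover off the porcelain dish on the balance and stand it on edge in a free slot of the white drying rack. Then pick up the dish with the loose steel ball in it, lift it clear of the balance and there, staying over the pan, level and with the ball lying in the middle, give it a quarter turn so that its pouring lip points at the open grinding jar. Finish while still holding the dish in the air over the pan, level and still, ready to be tipped into the jar; leave the jars and everything else on the bench where they are.

Things in the scene. Friction and masses are not known exactly. Their poses are not given: they have to be found in the camera images.
- balance: cream compact balance, 145 mm wide and about 165 mm deep, fixed to the bench; its front with the sloping display (top 40 mm high) is towards its -x, the body under the pan 38 mm high. The origin lies on the bench right under the centre of the round steel pan (116 mm across), z up
- pan (a point): centre of the pan's upper face, 53 mm above the bench
- dish: white porcelain dish on the pan: 56 mm across, 30 mm high, 4 mm wall, 90 g; upright outer band from 11 to 30 mm above its underside (12 flats, some facing its x and y). Origin at the centre of its underside, z up; x points to the pouring lip, a spout 20 mm wide reaching to 40 mm from the centre, under the rim. The lip at first points to the balance's +y side, about a quarter turn from the open jar
- dish_seat (a point): point 15 mm above the centre of the dish's underside: the ball's centre when the ball lies in the middle of the dish's shallow conical floor (18 degrees)
- ball_center (a point): centre of the loose steel ball, 20 mm across, 33 g, lying in the dish (hidden under the cover at the start)
- cover: square plate of frosted glass, 66 x 66 x 5 mm, 55 g, lying flat on the dish's rim, overhanging it by 5 mm on each side; origin at the centre of its underside, z along its thickness, x and y along its sides; sides roughly square with the balance
- cover_mid (a point): centre of the glass cover
- rack: white drying rack, fixed: base 150 mm (x) by 62 mm (y), 8 mm thick; six fins 44 mm wide (along y), 41 mm high overall, leave five slots along y. Origin at the centre of the base's underside, z up. Fins lean 20 degrees from vertical towards +x (back); slots are 10 mm wide at the bottom, 15 mm at the mouth, 22 mm apart. The front (-x) faces the table's middle; the two back slots are taken
- slot_1 (a point): front free slot of the rack: middle of the line on the base's top (8 mm above the bench) where the leaning front face of the fin behind the slot begins. A plate stands with its lower edge on the base and leans back, its back face flat on that fin's face; point axes as the rack's
- slot_2 (a point): the same for the second free slot, 22 mm farther back
- slot_3 (a point): the same for the third free slot, next to the taken ones
- plate_a: glass plate like the cover, standing in the rack's fourth slot from the front; leave it. Origin at the centre of its back face, z out of its front face
- plate_b: glass plate like the cover, standing in the rack's fifth slot, at the back; leave it. Origin at the centre of its back face, z out of its front face
- jar_open: open steel grinding jar, 60 mm across, 52 mm high, standing loose on the bench either behind the balance or in front of it; origin at the centre of its underside, z up. Leave it where it is
- jar_mouth (a point): centre of the open jar's mouth, 52 mm above its underside
- jar_closed: the other grinding jar, 62 mm across, 60 mm high, with its dark lid on, standing on the bench at the balance's other end; leave it
- bottle_a: white plastic reagent jar with blue cap, 64 mm across, 125 mm high, left of the balance; leave it
- bottle_b: brown glass bottle with blue cap, 52 mm across, 110 mm high, left behind; leave it
- slidebox: closed slide box, 100 x 85 x 36 mm, behind on the right; leave it
- spatula: thin steel spatula, 190 mm long, lying on the bench at the left; leave it
Things that resemble listed ones, but are neither listed nor needed, are in the scene too. What is shaped like the cover but yellow is not meant. Of the things that look like the balance, the larger one is meant.

How it is judged:
By the outcome, as a careful person would: the job done as asked, in the order asked, and still so for the second after the job is handed in, while the arm keeps its last pose, push and grip.
It also fails if it takes over 54 s, if anything falls off the work surface, if the arm or the gripper's body presses on something with over 40 N, if the wrist force passes 120 N, or if a joint passes its speed limit or range.

## Working session

There is one attempt and no reset: what is moved stays moved. The work goes in short steps, Python scripts to look and compute and a tool call to move; the robot and the scene stay as the last step left them, time stands still between calls to the robot, and variables do not carry over. Pictures are saved under pics/ and viewed, about 8 in all and at most 12, crops included, and the job is handed in when it is done.

Besides the shell and the picture viewer there is one more tool, called by a JSON object that holds its "name" and its "arguments", one argument or row to a line. servo_tool: Moves the arm, as the interface text tells. Its arguments: {"type":"object","properties":{"turn":{"type":"array","items":{"type":"array","items":{"type":"number"}}},"dp":{"type":"array","items":{"type":"array","items":{"type":"number"}}},"fingers":{"type":"array","items":{"type":"number"}}},"required":["turn","dp","fingers"]}

```bash
mkdir -p pics; ls; cat > h.py <<'E'
import numpy as np, cv2
from bench import *
from scipy.spatial.transform import Rotation as R
def cam(name):
    s=read_state(); d=get_image(name); 
    if 'world_from_camera' in d: T=np.array(d['world_from_camera'])
    else:
        W=np.eye(4); W[:3,:3]=R.from_quat(s['ee_rot']).as_matrix(); W[:3,3]=s['position']; T=W@np.array(d['mount'])
    return d,T
def K(d):
    f=200/np.tan(np.radians(d['vfov'])/2); return np.array([[f,0,d['cx']],[0,f,d['cy']],[0,0,1.]])
def ray(d,T,uv):
    p=cv2.undistortPoints(np.array(uv,float).reshape(-1,1,2),K(d),None) if 0 else None
    k=K(d); q=(np.array(uv,float).reshape(-1,2)-k[:2,2])/k[0,0]; u=q.copy()
    for _ in range(30): u=q/(1+d['k1']*(u**2).sum(1,keepdims=True))
    v=np.c_[u,np.ones(len(u))]@T[:3,:3].T
    return T[:3,3],v
def atz(d,T,uv,z):
    o,v=ray(d,T,uv); return o+v*((z-o[2])/v[:,2])[:,None]
def proj(d,T,P):
    P=np.array(P,float).reshape(-1,3); c=(P-T[:3,3])@T[:3,:3]; u=c[:,:2]/c[:,2:]
    u=u*(1+d['k1']*(u**2).sum(1,keepdims=True)); k=K(d); return u*k[0,0]+k[:2,2]
def save(img,name,box=None,s=1):
    im=img[...,::-1]
    if box: x,y,w,h=box; im=im[y:y+h,x:x+w]
    cv2.imwrite('pics/'+name,cv2.resize(im,None,fx=s,fy=s,interpolation=cv2.INTER_CUBIC))
E
python3 - <<'E'
from h import *
ims=[]
for n in ['scene','side','wrist']:
    d,T=cam(n); print(n,d['vfov'],d['k1'],d['cx'],d['cy'],np.round(T,3).tolist()); save(d['img'],n+'0.png')
    for q in ['balance','dish','cover','rack','plate_a','jar_open','jar_closed','bottle_a']:
        print(q,[(np.round(r['box']).tolist(),round(r['score'],2)) for r in search_frame(q,n)])
E
```

```text
pics
scene 50.676394037109176 0.013279815532840416 314.7137917160248 203.45698137779195 [[-0.143, 0.815, -0.562, 1107.302], [0.99, 0.109, -0.093, 79.524], [-0.015, -0.57, -0.822, 867.124], [0.0, 0.0, 0.0, 1.0]]
balance [([368.0, 245.0, 66.0, 65.0], 0.73), ([324.0, 161.0, 74.0, 72.0], 0.67)]
dish [([360.0, 186.0, 15.0, 10.0], 0.44)]
cover [([281.0, 156.0, 22.0, 28.0], 0.72), ([344.0, 173.0, 33.0, 25.0], 0.71), ([269.0, 194.0, 34.0, 34.0], 0.61)]
rack [([317.0, 158.0, 83.0, 74.0], 0.65), ([158.0, 179.0, 64.0, 28.0], 0.57)]
plate_a [([159.0, 164.0, 21.0, 36.0], 0.87), ([152.0, 164.0, 19.0, 37.0], 0.84), ([320.0, 160.0, 80.0, 73.0], 0.17)]
jar_open [([372.0, 146.0, 24.0, 27.0], 0.89), ([345.0, 171.0, 32.0, 24.0], 0.62)]
jar_closed [([321.0, 219.0, 26.0, 35.0], 0.97), ([159.0, 174.0, 63.0, 31.0], 0.7)]
bottle_a [([458.0, 231.0, 32.0, 39.0], 0.94), ([439.0, 164.0, 43.0, 54.0], 0.9)]
side 49.12284922579433 -0.017965459622445598 323.13272998433104 203.26448011653696 [[0.918, -0.222, 0.33, 184.352], [-0.397, -0.488, 0.777, -850.995], [-0.011, -0.844, -0.536, 672.716], [0.0, 0.0, 0.0, 1.0]]
ba
[... 679 characters left out ...]
ist 69.78928805493534 -0.018764934332328984 317.4933463854039 199.56329870401646 [[-1.0, 0.0, 0.002, 625.53], [0.001, 0.951, 0.309, -78.886], [-0.001, 0.309, -0.951, 373.463], [0.0, 0.0, 0.0, 1.0]]
balance [([349.0, 170.0, 154.0, 126.0], 0.95), ([228.0, 259.0, 100.0, 82.0], 0.7)]
dish [([420.0, 230.0, 14.0, 6.0], 0.37)]
cover [([396.0, 230.0, 64.0, 56.0], 0.77), ([455.0, 70.0, 76.0, 76.0], 0.66), ([351.0, 54.0, 72.0, 78.0], 0.55)]
rack [([293.0, 175.0, 49.0, 61.0], 0.42), ([351.0, 170.0, 151.0, 126.0], 0.16)]
plate_a []
jar_open [([477.0, 246.0, 65.0, 54.0], 0.96)]
jar_closed [([293.0, 176.0, 48.0, 62.0], 0.9)]
bottle_a [([384.0, 345.0, 19.0, 15.0], 0.52), ([480.0, 245.0, 62.0, 58.0], 0.44)]
```

```bash
python3 - <<'E'
import cv2,numpy as np
a=cv2.imread('pics/scene0.png')[130:320,130:500]; b=cv2.imread('pics/side0.png')[120:370,200:440]; c=cv2.imread('pics/wrist0.png')
f=lambda i,s:cv2.resize(i,None,fx=s,fy=s,interpolation=cv2.INTER_CUBIC)
cv2.imwrite('pics/a.png',f(a,2.1))
cv2.imwrite('pics/b.png',f(b,2.4))
E
```

```text
(no output)
```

View pics/a.png

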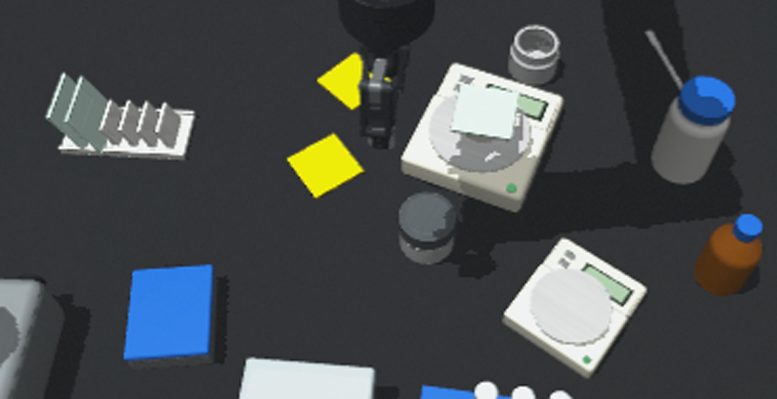

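View pics/b.png

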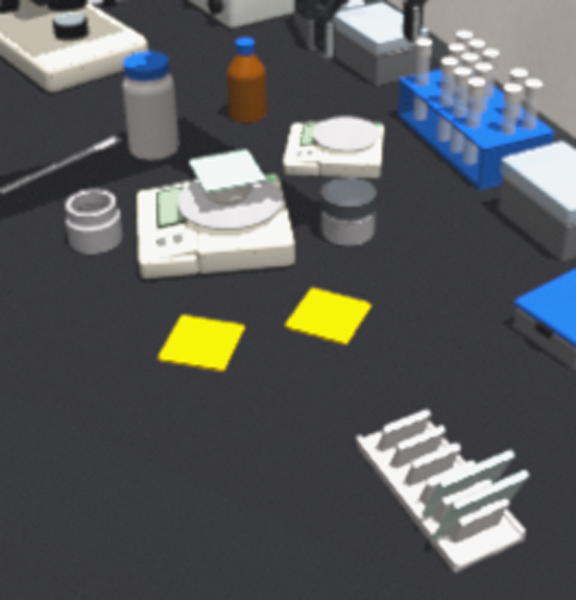

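View pics/wrist0.png

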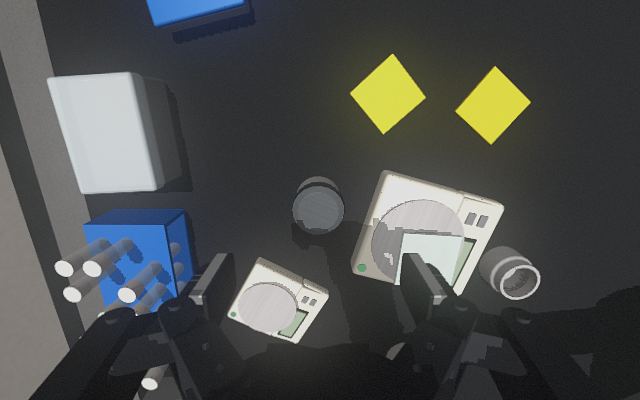

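```bash
python3 - <<'E'
from h import *
np.set_printoptions(precision=1,suppress=True)
sd,sT=cam('scene'); dd,dT=cam('side'); wd,wT=cam('wrist')
A=lambda p:np.array(p)/2.1+130
B=lambda p:np.array(p)/2.4+[200,120]
ca=A([(460,84),(520,88),(512,138),(452,132)]); cb=B([(190,163),(245,152),(267,180),(212,190)])
print('cover scene',atz(sd,sT,ca,88)); print('cover side',atz(dd,dT,cb,88))
for n,d,T in [('scene',sd,sT),('side',dd,dT),('wrist',wd,wT)]:
  for q in ['cover','jar_open','jar_closed','bottle_a','rack','slidebox']:
    for r in regions_of(q,n)[:4]:
      m=r['region'].astype(np.uint8); 
      if m.sum()<30: continue
      c=cv2.findContours(m,0,2)[0]; c=max(c,key=cv2.contourArea); bx=cv2.boxPoints(cv2.minAreaRect(c))
      z={'cover':88,'jar_open':26,'jar_closed':30,'bottle_a':60,'rack':8,'slidebox':36}[q]
      M=cv2.moments(m,True); cc=[M['m10']/M['m00'],M['m01']/M['m00']]
      ap=cv2.approxPolyDP(c,3,True)[:,0]
      print(n,q,round(r['score'],2),'c',np.array(cc),atz(d,T,cc,z)[0], 'corners',atz(d,T,ap,z)[:,:2].tolist() if q=='cover' and len(ap)<7 else '')
print('rack scene',atz(sd,sT,A([(58,152),(185,158),(195,110)]),8)); print('rack side',atz(dd,dT,B([(357,437),(457,570),(523,533)]),8))
E
```

```text
cover scene [[468.2  58.1  88. ]
 [465.1 125.4  88. ]
 [535.6 121.   88. ]
 [536.1  56.   88. ]]
cover side [[468.4 114.3  88. ]
 [532.4 111.9  88. ]
 [532.2  45.8  88. ]
 [471.6  51.   88. ]]
scene cover 0.91 c [283.8 208.8] [598.1 -74.9  88. ] corners [[556.606235992813, -72.96186249580404], [595.5458236326313, -113.697432881748], [638.3031542318922, -75.83119523710528], [601.3151879298546, -35.59546659838554]]
scene cover 0.71 c [293.4 168.4] [480.5 -73.5  88. ] corners [[437.2429809106799, -67.30868826703619], [480.2645091384985, -103.79889867205318], [519.8255089926938, -58.33025802293329], [467.5602603597673, -54.9895251645068]]
scene jar_open 0.67 c [383.9 156.3] [359.3 142.3  26. ] corners 
scene jar_closed 0.92 c [332.8 238.3] [624.9  39.3  30. ] corners 
scene bottle_a 0.86 c [477.2 251.7] [633.4 350.1  60. ] corners 
scene bottle_a 0.74 c [196.9 192.9] [ 562.3 -293.8   60. ] corners 
scene bottle_a 0.55 c [459.3 191.3] [475.7 320.4  60. ] corners 
scene rack 0.93 c [196.9 192.8] [ 526.9 -318.     8. ] corners 
scene slidebox 0.69 c [211.3 280.9] [ 766.8 -204.4   36. ] corn
[... 1691 characters left out ...]
0659672694783, -54.34216396724187], [526.4618061101702, -86.73710198567812]]
wrist cover 0.58 c [431.1 251.4] [499.3  74.7  88. ] corners 
wrist jar_open 0.72 c [509.3 272.4] [357.3 141.5  26. ] corners 
wrist jar_open 0.44 c [431.2 251.2] [471.8 107.7  26. ] corners 
wrist jar_closed 0.76 c [317.6 205.2] [626.   40.2  30. ] corners 
wrist bottle_a 0.59 c [509.3 272.7] [383.4 120.4  60. ] corners 
wrist bottle_a 0.36 c [427.  231.7] [495.2  63.4  60. ] corners 
wrist slidebox 0.82 c [193.1  12.1] [ 754.1 -172.6   36. ] corners 
rack scene [[ 568.5 -406.2    8. ]
 [ 556.9 -254.2    8. ]
 [ 485.9 -261.5    8. ]]
rack side [[ 489.2 -263.     8. ]
 [ 496.9 -419.     8. ]
 [ 562.2 -409.8    8. ]]
```

{"name": "servo_tool", "arguments": {
  "turn": [
    [0, 0, 0],
    [0, 0, 0],
    [0, 0, 0],
    [0, 0, 0],
    [0, 0, 0]
  ],
  "dp": [
    [-0.012, -0.04, 0],
    [-0.012, -0.04, 0],
    [-0.012, -0.04, 0],
    [-0.012, -0.04, 0],
    [-0.012, -0.04, 0]
  ],
  "fingers": [0.085, 0.085, 0.085, 0.085, 0.085]
}}

```text
clock: 3.02
position: [564.1, -202.5, 231.2]
ee_rot: [0.709, -0.705, 0.0, -0.0]
contact_force: [0.5, -0.3, -0.9]
gripper_width: 85.1
```

{"name": "servo_tool", "arguments": {
  "turn": [
    [0, 0, 0],
    [0, 0, 0],
    [0, 0, 0],
    [0, 0, 0],
    [0, 0, 0]
  ],
  "dp": [
    [-0.012, -0.04, 0],
    [-0.012, -0.04, 0],
    [-0.012, -0.03, 0],
    [0, 0, 0],
    [0, 0, 0]
  ],
  "fingers": [0.085, 0.085, 0.085, 0.085, 0.085]
}}

```text
clock: 3.65
position: [525.7, -318.4, 231.4]
ee_rot: [0.708, -0.706, 0.001, -0.0]
contact_force: [0.6, 0.1, -0.3]
gripper_width: 84.6
```

```bash
python3 - <<'E'
from h import *
np.set_printoptions(precision=3,suppress=True)
d,T=cam('wrist'); save(d['img'],'rack1.png',(120,60,400,300),2); print(T.tolist(),read_state()['ee_rot'],read_state()['clock'])
np.save('rackT.npy',T); cv2.imwrite('rack.png',d['img'])
E
```

```text
[[-0.9999949272018, -0.0021828875885661456, 0.0023196060961272412, 526.2001273809747], [-0.0013612505231331794, 0.9512692523262823, 0.3083584871146051, -397.21150546043293], [-0.0028796818711060343, 0.30835376530921516, -0.9512673981862039, 373.5705493548284], [0.0, 0.0, 0.0, 1.0]] [ 0.708 -0.706  0.001 -0.   ] 3.7
```

View pics/rack1.png

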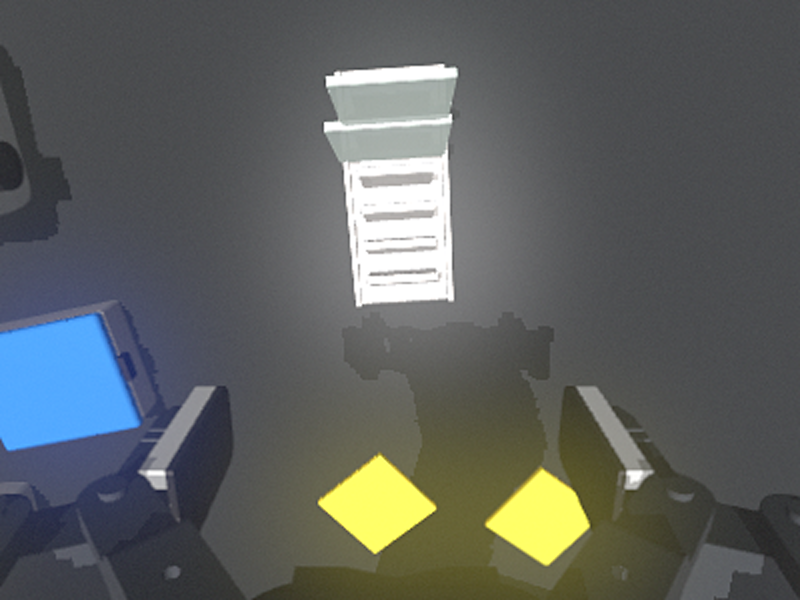

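```bash
python3 - <<'E'
from h import *
np.set_printoptions(precision=1,suppress=True)
d,_=cam('wrist'); T=np.load('rackT.npy'); im=cv2.imread('rack.png')
uv=[(298.5,212.5),(346.5,209.5)]
print(atz(d,T,uv,8),atz(d,T,uv,0))
P=im[85:220,270:365]
cv2.imwrite('pics/rackz.png',cv2.resize((255*(P/255.)**3).astype(np.uint8)[...,::-1],None,fx=6,fy=4.4*1,interpolation=cv2.INTER_CUBIC))
E
```

```text
[[ 552.9 -260.1    8. ]
 [ 487.8 -264.6    8. ]] [[ 553.5 -257.1    0. ]
 [ 486.9 -261.7    0. ]]
```

View pics/rackz.png

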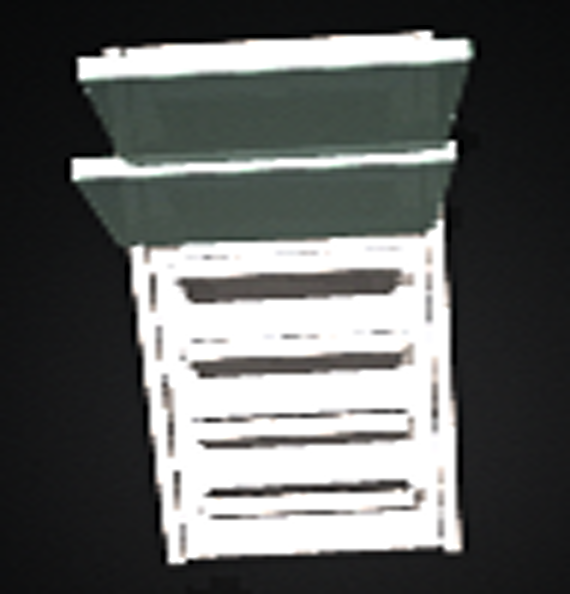

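```bash
python3 - <<'E'
from h import *
np.set_printoptions(precision=1,suppress=True)
d,_=cam('wrist'); T=np.load('rackT.npy')
f=lambda p:np.array(p,float)/[6,4.4]+[270,85]
s,c=np.sin(np.radians(20)),np.cos(np.radians(20))
zt=8+66*c+5*s+0   # front-top edge, lower back edge on base?
A=atz(d,T,f([(75,181),(455,160)]),zt); B=atz(d,T,f([(79,80),(471,58)]),zt); print(A,B)
fa=f([(190,303),(400,292),(195,378),(408,366),(205,446),(410,437),(205,495),(410,488)])
print(atz(d,T,fa,8)); 
ra=np.array([.069,-.9976,0])
# slot4 point estimate
for M in (A.mean(0),B.mean(0)): print('slot pt', M-ra*(66*s-5*c)-[0,0,zt-8])
sc,sT=cam('scene'); sd,dT=cam('side')
for n,dd,TT in(('scene',sc,sT),('side',sd,dT)):
    save(dd['img'],n+'r.png',(140,150,100,70) if n=='scene' else (340,280,90,85),4 )
cv2.imwrite('pics/both.png',np.hstack([cv2.resize(cv2.imread('pics/scener.png'),(400,340)),cv2.resize(cv2.imread('pics/sider.png'),(360,340))]))
E
```

```text
[[ 562.9 -378.3   71.7]
 [ 498.2 -383.1   71.7]] [[ 561.4 -400.6   71.7]
 [ 496.2 -405.5   71.7]]
[[ 547.4 -339.9    8. ]
 [ 502.8 -343.2    8. ]
 [ 546.6 -317.8    8. ]
 [ 500.6 -321.5    8. ]
 [ 544.7 -297.     8. ]
 [ 499.7 -299.9    8. ]
 [ 544.9 -281.6    8. ]
 [ 499.3 -283.9    8. ]]
slot pt [ 529.3 -362.9    8. ]
slot pt [ 527.6 -385.2    8. ]
```

View pics/both.png

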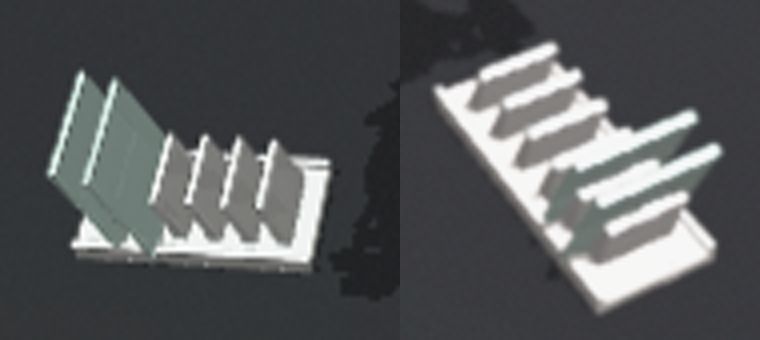

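{"name": "servo_tool", "arguments": {
  "turn": [
    [0, 0, 0],
    [0, 0, 0],
    [0, 0, 0],
    [0, 0, 0],
    [0, 0, 0]
  ],
  "dp": [
    [-0.002, 0.05, 0.005],
    [-0.004, 0.05, 0.005],
    [-0.004, 0.05, 0.005],
    [-0.004, 0.05, 0.005],
    [-0.004, 0.05, 0]
  ],
  "fingers": [0.085, 0.085, 0.085, 0.085, 0.085]
}}

```text
clock: 4.53
position: [508.1, -60.8, 251.6]
ee_rot: [0.708, -0.706, 0.001, -0.001]
contact_force: [1.7, 0.5, -0.2]
gripper_width: 84.8
```

{"name": "servo_tool", "arguments": {
  "turn": [
    [0, 0, 0],
    [0, 0, 0],
    [0, 0, 0],
    [0, 0, 0],
    [0, 0, 0]
  ],
  "dp": [
    [-0.004, 0.05, 0],
    [-0.004, 0.05, 0],
    [-0.004, 0.05, 0],
    [0, 0, 0],
    [0, 0, 0]
  ],
  "fingers": [0.085, 0.085, 0.085, 0.085, 0.085]
}}

```text
clock: 5.15
position: [494.4, 99.6, 253.2]
ee_rot: [0.712, -0.702, 0.002, -0.003]
contact_force: [-0.5, -0.0, -0.4]
gripper_width: 84.9
```

```bash
python3 - <<'E'
from h import *
np.set_printoptions(precision=1,suppress=True)
d,T=cam('wrist'); save(d['img'],'cov1.png',(160,60,320,240),2.5); print(read_state()['position'],read_state()['clock'])
for q in ['cover','jar_open','jar_closed']:
    for r in regions_of(q,'wrist')[:2]:
      m=r['region'].astype(np.uint8); c=max(cv2.findContours(m,0,2)[0],key=cv2.contourArea)
      z={'cover':88,'jar_open':26,'jar_closed':30}[q]
      ap=cv2.boxPoints(cv2.minAreaRect(c)); print(q,r['score'],m.sum(),ap.tolist(),atz(d,T,ap,z).tolist(),atz(d,T,ap.mean(0),z))
np.save('covT.npy',T); cv2.imwrite('cov.png',d['img'])
E
```

```text
[494.5  99.3 253.2] 5.2
cover 0.75 2264 [[242.34823608398438, 2.9670581817626953], [287.6753234863281, -33.861175537109375], [326.0941467285156, 13.42353630065918], [280.7670593261719, 50.25177001953125]] [[568.5354032166954, -70.79556879149739, 88.0], [525.8027110691362, -100.09819667065666, 88.0], [490.4270269187577, -62.81207961937338, 87.99999999999994], [533.6827345460188, -31.01864999689203, 88.0]] [[529.6 -66.7  88. ]]
cover 0.74 2807 [[351.1239013671875, 23.858383178710938], [391.5133056640625, -22.3009033203125], [433.1416015625, 14.123878479003906], [392.752197265625, 60.283164978027344]] [[466.6054535612827, -54.410874037328725, 88.0], [431.6263553816343, -92.24024792957748, 88.0], [390.1094697123269, -63.74063966499368, 88.0], [424.52141002812493, -23.465378411086853, 88.0]] [[428.2 -59.   88. ]]
jar_open 0.67 2046 [[384.5000305175781, 198.49998474121094], [417.0000305175781, 165.99998474121094], [455.0000305175781, 203.99998474121094], [422.5000305175781, 236.49998474121094]] [[405.9138506573697, 137.93514994120233, 26.0], [367.24311617691774, 92.82987276467217, 26.0], [309.1234952501635, 144.36478344628608, 26.0], [347.3644707465721, 193.4886315430775, 26.0]] [[357.7 141.1  26. ]]
jar_closed 0.74 2773 [[180.0, 93.0], [243.0, 93.0], [243.0, 147.0], [180.0, 147.0]] [[664.0284831518925, 6.7103761855455755, 29.999999999999943], [587.5986724867997, 6.170698900275616, 30.0], [591.8330586136193, 70.74405902757863, 30.0], [672.59324998584, 71.61717532642302, 30.0]] [[628.8  38.   30. ]]
jar_closed 0.39 272 [[347.3000183105469, 316.8999938964844], [403.3999938964844, 298.1999816894531], [405.1000061035156, 303.2999572753906], [349.0000305175781, 321.9999694824219]] [[447.8802756236607, 330.0669834716868, 30.0], [364.6939300453419, 294.30787359012686, 30.0], [361.10169996978, 303.493392951256, 30.0], [444.78130053586847, 339.7425744722903, 30.0]] [[404.1 316.6  30. ]]
```

View pics/cov1.png

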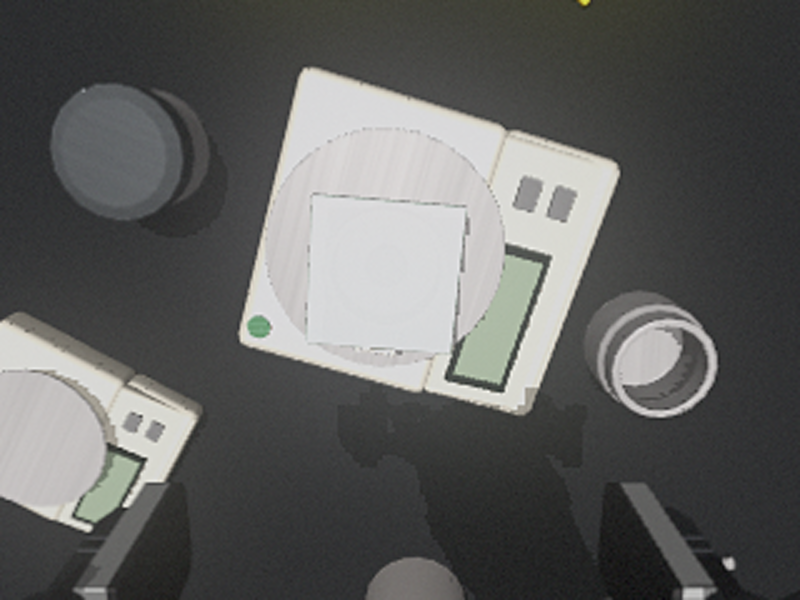

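```bash
python3 - <<'E'
from h import *
np.set_printoptions(precision=1,suppress=True)
d,_=cam('wrist'); T=np.load('covT.npy')
f=lambda p:np.array(p,float)/2.5+[160,60]
c=atz(d,T,f([(312,194),(467,206),(451,354),(307,344)]),88); print(c,c.mean(0)); 
e=[c[0]-c[1],c[3]-c[2]]; print('yaw x edges',[np.degrees(np.arctan2(v[1],v[0])) for v in e],[np.linalg.norm(v) for v in e]); e=[c[2]-c[1],c[3]-c[0]];print('yaw y',[np.degrees(np.arctan2(v[1],v[0]))-90 for v in e],[np.linalg.norm(v) for v in e])
pe=f([(264,240),(505,240),(390,127),(300,160),(480,165),(385,366)]); P=atz(d,T,pe,53); print('pan',P)
A=np.c_[2*P[:,:2],np.ones(6)]; s=np.linalg.lstsq(A,(P[:,:2]**2).sum(1),rcond=None)[0]; print(s[:2],np.sqrt(s[2]+s[0]**2+s[1]**2))
print('jar',atz(d,T,f([(656,367)]),52), 'closed',atz(d,T,f([(117,152)]),60),'lip',atz(d,T,f([(355,349),(400,352)]),75))
b=atz(d,T,f([(305,68),(505,130),(240,340),(420,392)]),38); print(b,[np.degrees(np.arctan2(*(b[i]-b[j])[1::-1])) for i,j in((0,1),(2,3))])
g=cv2.imread('cov.png'); cv2.imwrite('pics/lip.png',cv2.resize(g[180:225,270:360],None,fx=8,fy=8,interpolation=cv2.INTER_CUBIC))
E
```

```text
[[531.6  52.4  88. ]
 [466.   56.5  88. ]
 [470.3 122.6  88. ]
 [535.3 118.9  88. ]] [500.8  87.6  88. ]
yaw x edges [np.float64(-3.6159793370815243), np.float64(-3.3283919342121076)] [np.float64(65.69741538350341), np.float64(65.08629179692562)]
yaw y [np.float64(-3.7579455680343017), np.float64(-3.23069819057298)] [np.float64(66.26038136245994), np.float64(66.58837276670886)]
pan [[559.2  78.   53. ]
 [443.8  76.4  53. ]
 [499.4  25.4  53. ]
 [540.9  40.5  53. ]
 [457.5  41.7  53. ]
 [500.7 141.2  53. ]]
[500.9  82.8] 58.299269763433585
jar [[363.1 140.   52. ]] closed [[623.3  37.5  60. ]] lip [[514.5 125.2  75. ]
 [493.3 126.3  75. ]]
[[539.5  -0.3  38. ]
 [444.7  26.3  38. ]
 [576.9 133.2  38. ]
 [482.1 160.9  38. ]] [np.float64(-15.65869573069865), np.float64(-16.290547461811922)]
```

{"name": "servo_tool", "arguments": {
  "turn": [
    [0, 0, -0.075],
    [0.15, -0.009, 0],
    [0.15, -0.009, 0],
    [0.15, -0.009, 0],
    [0.15, -0.009, 0]
  ],
  "dp": [
    [0.006, 0, -0.01],
    [0, 0, -0.02],
    [0, 0, -0.02],
    [0, 0, -0.02],
    [0, 0, -0.01]
  ],
  "fingers": [0.085, 0.085, 0.085, 0.085, 0.085]
}}

```text
clock: 6.02
position: [502.5, 97.5, 173.5]
ee_rot: [-0.649, 0.696, 0.205, 0.227]
contact_force: [-0.5, -1.0, -0.6]
gripper_width: 84.8
```

```bash
cat > st.py <<'E'
from h import *
np.set_printoptions(precision=3,suppress=True)
s=read_state(); M=R.from_quat(s['ee_rot']).as_matrix(); y=M[:,1]*np.sign(M[0,1]); z=M[:,2]
print('t',s['clock'],'p',np.array(s['position']),'jaw',y,'yaw',np.degrees(np.arctan2(y[1],y[0])),'z',z,'tilt',np.degrees(np.arctan2(z[1],-z[2])),'w',s['gripper_width'],'F',np.array(s['contact_force']),'j',np.array(s['joints']))
g=np.array(s['position'])-25.5*z; print('grasp(66)',g)
E
python3 st.py
```

```text
t 6.025 p [502.486  97.464 173.498] jaw [ 0.997 -0.073  0.009] yaw -4.166537838490373 z [ 0.05   0.58  -0.813] tilt 35.473741546935166 w 84.77044043819907 F [-0.455 -1.011 -0.553] j [ 0.096  0.275 -0.21  -0.707 -1.079  0.177]
grasp(66) [501.22   82.684 194.239]
```

{"name": "servo_tool", "arguments": {
  "turn": [
    [0, 0, 0.01],
    [0, 0, 0],
    [0, 0, 0],
    [0, 0, 0],
    [0, 0, 0]
  ],
  "dp": [
    [0, 0.002, -0.03],
    [0, 0.002, -0.03],
    [0, 0.001, -0.02],
    [0, 0, -0.01],
    [0, 0, 0]
  ],
  "fingers": [0.085, 0.085, 0.085, 0.085, 0.085]
}}

```text
clock: 6.65
position: [504.5, 94.5, 79.6]
ee_rot: [-0.648, 0.698, 0.205, 0.227]
contact_force: [0.3, 0.2, 0.2]
gripper_width: 85.3
```

```bash
python3 st.py; python3 -c "
from h import *
d,T=cam('wrist'); save(d['img'],'g1.png')"
```

```text
t 6.65 p [504.477  94.512  79.555] jaw [ 0.997 -0.078  0.008] yaw -4.452668395125033 z [ 0.052  0.58  -0.813] tilt 35.482209514177555 w 85.314685652732 F [0.299 0.17  0.17 ] j [ 0.071  0.417 -0.271 -0.79  -0.942  0.354]
grasp(66) [503.158  79.73  100.292]
```

View pics/g1.png

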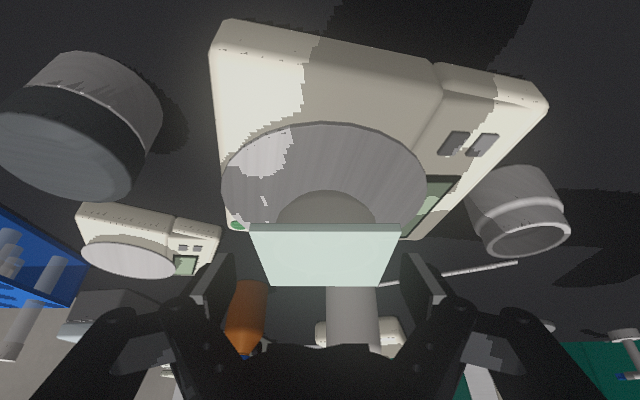

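{"name": "servo_tool", "arguments": {
  "turn": [
    [0, 0, 0.015],
    [0, 0, 0],
    [0, 0, 0],
    [0, 0, 0],
    [0, 0, 0]
  ],
  "dp": [
    [-0.001, 0.005, -0.007],
    [-0.001, 0.004, -0.007],
    [0, 0.001, -0.001],
    [0, 0, 0],
    [0, 0, 0]
  ],
  "fingers": [0.085, 0.085, 0.085, 0.085, 0.085]
}}

```text
clock: 7.32
position: [503.8, 105.8, 66.5]
ee_rot: [-0.654, 0.692, 0.205, 0.227]
contact_force: [-0.3, 0.1, -0.1]
gripper_width: 85.1
```

```bash
python3 st.py
```

```text
t 7.325 p [503.84  105.812  66.452] jaw [ 0.998 -0.06   0.014] yaw -3.4435518169206576 z [ 0.046  0.581 -0.813] tilt 35.539325381420326 w 85.12658253384033 F [-0.319  0.074 -0.051] j [ 0.089  0.438 -0.278 -0.808 -0.918  0.383]
grasp(66) [502.655  91.006  87.179]
```

{"name": "servo_tool", "arguments": {
  "turn": [
    [0, 0.012, 0],
    [0, 0, 0],
    [0, 0, 0],
    [0, 0, 0],
    [0, 0, 0]
  ],
  "dp": [
    [-0.002, -0.003, -0.0015],
    [0, 0, 0],
    [0, 0, 0],
    [0, 0, 0],
    [0, 0, 0]
  ],
  "fingers": [0.085, 0.085, 0.07, 0.06, 0.06]
}}

```text
clock: 7.95
position: [502.1, 102.2, 65.6]
ee_rot: [-0.653, 0.693, 0.208, 0.223]
contact_force: [-0.4, 0.1, -0.8]
gripper_width: 64.7
```

```bash
python3 st.py
```

```text
t 7.95 p [502.118 102.241  65.595] jaw [ 0.998 -0.06   0.003] yaw -3.449756812320547 z [ 0.037  0.581 -0.813] tilt 35.52439257141443 w 64.73955802960384 F [-0.364  0.13  -0.768] j [ 0.083  0.441 -0.276 -0.802 -0.929  0.379]
grasp(66) [501.169  87.435  86.334]
```

{"name": "servo_tool", "arguments": {
  "turn": [
    [0, 0, 0],
    [0, 0, 0],
    [0, 0, 0],
    [0, 0, 0],
    [0, 0, 0]
  ],
  "dp": [
    [0, 0, 0],
    [0, 0, 0.005],
    [0, 0, 0.015],
    [0, 0, 0.025],
    [0, 0, 0.025]
  ],
  "fingers": [0.055, 0.055, 0.055, 0.055, 0.055]
}}

```text
clock: 8.57
position: [500.8, 102.1, 137.2]
ee_rot: [-0.652, 0.694, 0.21, 0.221]
contact_force: [0.6, 0.5, -0.2]
gripper_width: 64.5
```

```bash
python3 st.py; python3 -c "
from h import *
d,T=cam('wrist'); save(d['img'],'g2.png',(160,150,320,200),2)"
```

```text
t 8.575 p [500.803 102.123 137.229] jaw [ 0.998 -0.061 -0.002] yaw -3.4784116257373205 z [ 0.034  0.58  -0.814] tilt 35.474544404978644 w 64.4869969469 F [ 0.578  0.456 -0.22 ] j [ 0.099  0.328 -0.236 -0.732 -1.033  0.235]
grasp(66) [499.945  87.333 157.984]
```

View pics/g2.png

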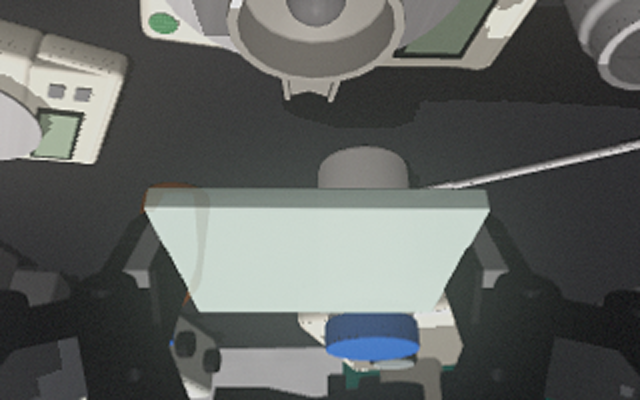

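```bash
cat > plan.py <<'E'
from h import *
np.set_printoptions(precision=4,suppress=True)
q0=R.from_quat([-0.653,0.693,0.208,0.223]).as_matrix(); p0=np.array([502.118,102.241,65.595])
a=np.radians(-3.5); C0=np.eye(4); C0[:3,:3]=R.from_euler('z',a).as_matrix(); C0[:3,3]=[500.8,87.6,85.5]
W0=np.eye(4); W0[:3,:3]=q0; W0[:3,3]=p0
G=np.linalg.inv(W0)@C0   # plate in tool
s,c=np.sin(np.radians(20)),np.cos(np.radians(20))
ra=np.array([.069,-.9976,0]); S=np.array([524.3,-319.5,8.])
u=s*ra+[0,0,c]; n=-c*ra+[0,0,s]
def target(h,f):  # height along u, forward along n
    C=np.eye(4); Y=-u; C[:3,:3]=np.c_[np.cross(Y,n),Y,n]; C[:3,3]=S+(33+h)*u+(2.5+f)*n
    return C@np.linalg.inv(G)
def now():
    st=read_state(); W=np.eye(4); W[:3,:3]=R.from_quat(st['ee_rot']).as_matrix(); W[:3,3]=st['position']; return W,st
def diff(h,f):
    W,st=now(); t=target(h,f); print('t',round(st['clock'],2),'w',round(st['gripper_width'],1),'F',np.round(st['contact_force'],1),'tcp',W[:3,3],'dp mm',t[:3,3]-W[:3,3],'turn',R.from_matrix(t[:3,:3]@W[:3,:3].T).as_rotvec())
E
python3 - <<'E'
from plan import *
d,T=cam('wrist'); W,_=now(); C=W@G
P=[C[:3,3]+C[:3,:3]@[x,y,5] for x,y in((-33,-33),(33,-33),(33,33),(-33,33))]
print('held corners crop px',(proj(d,T,np.array(P))-[160,150])*2)
diff(70,2)
print(target(70,2))
E
```

```text
held corners crop px [[497.3025 216.6932]
 [145.7665 215.3584]
 [201.8135 316.6315]
 [436.8846 317.6201]]
t 8.68 w 64.4 F [ 0.7 -1.  -0.8] tcp [502.5997 102.1977 139.4736] dp mm [  25.2038 -466.2397  -53.7621] turn [-1.2231 -0.003   0.1118]
[[   0.0592   -0.9974    0.041   527.8035]
 [  -0.8221   -0.072    -0.5647 -364.042 ]
 [   0.5662   -0.0003   -0.8243   85.7115]
 [   0.        0.        0.        1.    ]]
```

{"name": "servo_tool", "arguments": {
  "turn": [
    [-0.12, 0, 0.01],
    [-0.12, 0, 0.01],
    [-0.12, 0, 0.01],
    [-0.12, 0, 0.01],
    [-0.12, 0, 0.01]
  ],
  "dp": [
    [0.002, -0.04, 0.005],
    [0.002, -0.045, 0],
    [0.002, -0.045, 0],
    [0.003, -0.045, 0],
    [0.003, -0.045, 0]
  ],
  "fingers": [0.055, 0.055, 0.055, 0.055, 0.055]
}}

```text
clock: 9.3
position: [513.9, -123.0, 145.4]
ee_rot: [0.708, -0.706, 0.007, -0.01]
contact_force: [-0.6, -0.9, -1.1]
gripper_width: 64.5
```

{"name": "servo_tool", "arguments": {
  "turn": [
    [-0.12, 0, 0.01],
    [-0.12, 0, 0.01],
    [-0.12, 0, 0.01],
    [-0.12, 0, 0.01],
    [-0.12, 0, 0.01]
  ],
  "dp": [
    [0.003, -0.045, 0],
    [0.003, -0.045, 0],
    [0.003, -0.04, 0],
    [0.003, -0.035, 0],
    [0.002, -0.02, 0]
  ],
  "fingers": [0.055, 0.055, 0.055, 0.055, 0.055]
}}

```text
clock: 9.93
position: [528.4, -312.2, 145.3]
ee_rot: [0.696, -0.652, 0.221, 0.205]
contact_force: [0.2, -2.0, -0.3]
gripper_width: 64.3
```

```bash
python3 - <<'E'
from plan import *
diff(70,2)
E
```

```text
t 9.93 w 64.3 F [ 0.2 -2.  -0.3] tcp [ 528.4377 -312.2235  145.3199] dp mm [ -0.6341 -51.8185 -59.6084] turn [0.0095 0.0039 0.0061]
```

{"name": "servo_tool", "arguments": {
  "turn": [
    [0.0095, 0.004, 0.006],
    [0, 0, 0],
    [0, 0, 0],
    [0, 0, 0],
    [0, 0, 0]
  ],
  "dp": [
    [-0.001, -0.02, -0.01],
    [0, -0.018, -0.02],
    [0, -0.012, -0.02],
    [0, 0, -0.01],
    [0, 0, 0]
  ],
  "fingers": [0.055, 0.055, 0.055, 0.055, 0.055]
}}

```text
clock: 10.55
position: [524.1, -363.5, 79.7]
ee_rot: [0.7, -0.65, 0.214, 0.203]
contact_force: [1.0, 0.0, -0.1]
gripper_width: 64.6
```

```bash
python3 - <<'E'
from plan import *
diff(70,2); diff(42,2)
E
```

```text
t 10.55 w 64.6 F [ 1.   0.  -0.1] tcp [ 524.0786 -363.4755   79.7206] dp mm [ 3.7249 -0.5666  5.9909] turn [-0.0028 -0.0073 -0.0005]
t 10.55 w 64.6 F [ 1.   0.  -0.1] tcp [ 524.0786 -363.4755   79.7206] dp mm [  3.0642   8.987  -20.3205] turn [-0.0028 -0.0073 -0.0005]
```

Go to h≈42 (lower edge about 9 mm over the fin tops) and look.

{"name": "servo_tool", "arguments": {
  "turn": [
    [0, -0.007, 0],
    [0, 0, 0],
    [0, 0, 0],
    [0, 0, 0],
    [0, 0, 0]
  ],
  "dp": [
    [0.002, 0.004, -0.006],
    [0.001, 0.005, -0.006],
    [0, 0, -0.004],
    [0, 0, 0],
    [0, 0, 0]
  ],
  "fingers": [0.055, 0.055, 0.055, 0.055, 0.055]
}}

```text
clock: 11.18
position: [528.3, -353.7, 64.7]
ee_rot: [0.7, -0.651, 0.217, 0.2]
contact_force: [0.5, 0.1, -0.1]
gripper_width: 64.6
```

```bash
python3 - <<'E'
from plan import *
diff(42,2)
sc,sT=cam('scene'); sd,dT=cam('side'); w,wT=cam('wrist')
a=cv2.resize(sc['img'][150:220,130:240,::-1],(440,280),interpolation=cv2.INTER_CUBIC)
b=cv2.resize(sd['img'][270:365,335:435,::-1],(340,323),interpolation=cv2.INTER_CUBIC)
c=cv2.resize(w['img'][:,:,::-1],(440,275))
o=np.zeros((560,790,3),np.uint8); o[:280,:440]=a; o[285:560,:440]=c; o[:323,445:785]=b
cv2.imwrite('pics/in1.png',o)
E
```

```text
t 11.18 w 64.6 F [ 0.5  0.1 -0.1] tcp [ 528.2554 -353.6701   64.6949] dp mm [-1.1126 -0.8184 -5.2947] turn [-0.0021  0.0019 -0.0014]
```

View pics/in1.png

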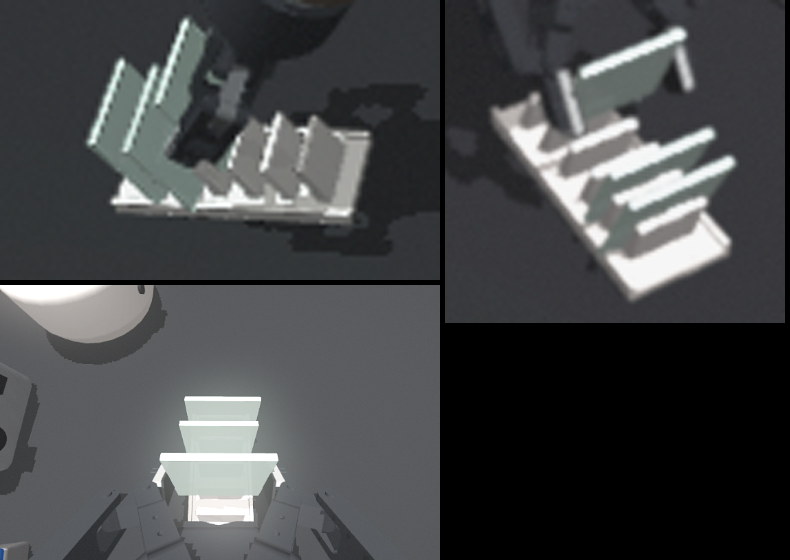

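```bash
python3 - <<'E'
from plan import *
w,wT=cam('wrist'); W,_=now(); C=W@G
def show(n,C):
    P=[C[:3,3]+C[:3,:3]@np.array([x,y,z]) for y in(-33,33) for z in(0,5) for x in(-33,33)]
    print(n,np.round(proj(w,wT,np.array(P)),1).reshape(4,4).tolist())
show('held',C)
for k in (2,3):
    D=np.eye(4);Y=-u; D[:3,:3]=np.c_[np.cross(Y,n),Y,n]; D[:3,3]=S+22*k*ra+33*u; show('slot%d'%(k+2),D)
# measured bright rows at centre columns: edge profile
g=w['img'].astype(int).sum(2)
for x in (300,320,340): 
    v=g[150:330,x]; e=np.abs(np.diff(v)); print(x,[(i+150.5,int(np.diff(v)[i])) for i in np.where(e>60)[0]])
E
```

```text
held [[406.8, 248.3, 234.3, 247.9], [409.2, 260.4, 232.0, 260.0], [377.7, 301.4, 261.6, 301.1], [378.7, 310.4, 260.6, 310.2]]
slot4 [[379.6, 197.1, 264.0, 196.8], [380.7, 204.2, 263.0, 204.0], [364.5, 249.5, 277.3, 249.2], [365.2, 255.6, 276.7, 255.3]]
slot5 [[377.4, 161.6, 266.1, 161.4], [378.5, 167.8, 265.1, 167.6], [363.4, 221.0, 278.5, 220.7], [363.9, 226.5, 278.0, 226.3]]
300 [(np.float64(161.5), 443), (np.float64(168.5), -122), (np.float64(197.5), 155), (np.float64(204.5), -144), (np.float64(243.5), 114), (np.float64(255.5), -161), (np.float64(310.5), 80)]
320 [(np.float64(161.5), 431), (np.float64(168.5), -162), (np.float64(197.5), 154), (np.float64(204.5), -145), (np.float64(243.5), 106), (np.float64(255.5), -152), (np.float64(311.5), 100)]
340 [(np.float64(161.5), 231), (np.float64(162.5), 194), (np.float64(168.5), -163), (np.float64(197.5), 163), (np.float64(204.5), -165), (np.float64(243.5), 62), (np.float64(244.5), 96), (np.float64(255.5), -146), (np.float64(311.5), 92)]
```

```bash
python3 - <<'E'
from plan import *
from scipy.optimize import least_squares
w,wT=cam('wrist'); W,_=now(); C=W@G
g=w['img'].astype(int).sum(2)
for y in (250,253,262,275):
    for a,b in((215,250),(385,425)):
        e=np.diff(g[y,a:b]); i=np.argmax(np.abs(e)); print(y,a+i+.5,e[i],end=' ; ')
r=W[:3,1]*np.sign(W[0,1])
def pts(p):
    D=C.copy(); D[:3,:3]=R.from_rotvec(r*p[0]).as_matrix()@C[:3,:3]; D[:3,3]=C[:3,3]+p[1]*n+p[2]*u+p[3]*r; return D
def res(p,full=False):
    D=pts(p); Q=lambda x,y,z:proj(w,wT,D[:3,3]+D[:3,:3]@np.array([x,y,z]))[0]
    v=[Q(0,-33,0)[1]-243.9,Q(0,-33,5)[1]-255.5,Q(0,33,5)[1]-311]
    return v+[p[0]*5,p[1]*.1,p[2]*.1,p[3]]
print(); s=least_squares(res,[0,0,0,0]); print(s.x,np.round(s.fun,2)); D=pts(s.x)
print([np.round(proj(w,wT,D[:3,3]+D[:3,:3]@np.array([x,-33,5]))[0],1) for x in(-33,33)])
E
```

```text
250 232.5 314 ; 250 403.5 -322 ; 253 231.5 460 ; 253 404.5 -391 ; 262 232.5 243 ; 262 402.5 -233 ; 275 225.5 252 ; 275 409.5 -247 ; 
[ 0.0343 -0.7727 -0.0476 -0.    ] [-0.04  0.05 -0.    0.17 -0.08 -0.   -0.  ]
[array([408.2, 255.6]), array([232.7, 255.3])]
```

```bash
cat >> plan.py <<'E'
_Gc=np.eye(4)
def corr(G):
    # held plate: rotated +0.034 about jaw axis (plate x), -0.8 along normal
    D=G.copy(); D[:3,:3]=G[:3,:3]@R.from_rotvec([0.034,0,0]).as_matrix(); D[:3,3]=G[:3,3]+G[:3,:3]@np.array([-0.5,0,-0.8]); return D
G=corr(G)
E
python3 - <<'E'
from plan import *
W,_=now(); C=W@G; print('plate x axis',C[:3,0],'lean',np.degrees(np.arctan2(C[2,2],C[1,2])))
for h in (42,20,1): diff(h,2)
E
```

```text
plate x axis [0.9975 0.0704 0.0019] lean 22.121352874344566
t 11.43 w 64.2 F [-0.2 -0.6 -1.2] tcp [ 528.1628 -353.6455   64.576 ] dp mm [-0.5259 -0.7408 -4.451 ] turn [-0.0362 -0.0006 -0.0015]
t 11.43 w 64.2 F [-0.2 -0.6 -1.2] tcp [ 528.1628 -353.6455   64.576 ] dp mm [ -1.0451   6.7655 -25.1243] turn [-0.0362 -0.0006 -0.0015]
t 11.43 w 64.2 F [-0.2 -0.6 -1.2] tcp [ 528.1628 -353.6455   64.576 ] dp mm [ -1.4935  13.2483 -42.9784] turn [-0.0362 -0.0006 -0.0015]
```

{"name": "servo_tool", "arguments": {
  "turn": [
    [-0.036, 0, -0.001],
    [0, 0, 0],
    [0, 0, 0],
    [0, 0, 0],
    [0, 0, 0]
  ],
  "dp": [
    [-0.0005, -0.0007, -0.003],
    [0, 0.002, -0.005],
    [0, 0.002, -0.006],
    [0, 0.002, -0.005],
    [0, 0, 0]
  ],
  "fingers": [0.055, 0.055, 0.055, 0.055, 0.055]
}}

```text
clock: 12.05
position: [527.9, -348.3, 44.9]
ee_rot: [0.695, -0.647, 0.229, 0.213]
contact_force: [-0.1, 0.5, 0.1]
gripper_width: 64.7
```

```bash
python3 - <<'E'
from plan import *
for h in (20,1): diff(h,2)
E
```

```text
t 12.05 w 64.7 F [-0.1  0.5  0.1] tcp [ 527.9429 -348.2779   44.9413] dp mm [-0.8253  1.3979 -5.4896] turn [-0.0002  0.0005  0.0003]
t 12.05 w 64.7 F [-0.1  0.5  0.1] tcp [ 527.9429 -348.2779   44.9413] dp mm [ -1.2736   7.8806 -23.3437] turn [-0.0002  0.0005  0.0003]
```

{"name": "servo_tool", "arguments": {
  "turn": [
    [0, 0, 0],
    [0, 0, 0],
    [0, 0, 0],
    [0, 0, 0],
    [0, 0, 0]
  ],
  "dp": [
    [-0.001, 0.002, -0.005],
    [0, 0.002, -0.005],
    [0, 0.0015, -0.005],
    [0, 0.001, -0.003],
    [0, 0, 0]
  ],
  "fingers": [0.055, 0.055, 0.055, 0.055, 0.055]
}}

```text
clock: 12.68
position: [527.0, -341.4, 25.8]
ee_rot: [0.695, -0.647, 0.229, 0.213]
contact_force: [0.2, 0.2, -0.9]
gripper_width: 64.6
```

```bash
python3 - <<'E'
from plan import *
for h in (1,0): diff(h,2)
E
```

```text
t 12.68 w 64.6 F [ 0.2  0.2 -0.9] tcp [ 527.0444 -341.3654   25.7748] dp mm [-0.3752  0.9682 -4.1772] turn [-0.0003  0.0007  0.0003]
t 12.68 w 64.6 F [ 0.2  0.2 -0.9] tcp [ 527.0444 -341.3654   25.7748] dp mm [-0.3988  1.3094 -5.1169] turn [-0.0003  0.0007  0.0003]
```

{"name": "servo_tool", "arguments": {
  "turn": [
    [0, 0, 0],
    [0, 0, 0],
    [0, 0, 0],
    [0, 0, 0],
    [0, 0, 0]
  ],
  "dp": [
    [0, 0, -0.003],
    [0, 0, -0.002],
    [0, 0, 0],
    [0, 0, 0],
    [0, 0, 0]
  ],
  "fingers": [0.055, 0.055, 0.055, 0.055, 0.055]
}}

```text
clock: 13.3
position: [527.3, -341.5, 20.8]
ee_rot: [0.695, -0.647, 0.229, 0.212]
contact_force: [-0.5, -0.4, 0.1]
gripper_width: 64.6
```

```bash
python3 - <<'E'
from plan import *
for h in (1,0): diff(h,0)
E
```

```text
t 13.3 w 64.6 F [-0.5 -0.4  0.1] tcp [ 527.3079 -341.5435   20.821 ] dp mm [-0.509  -0.7286  0.0925] turn [0.     0.0015 0.0006]
t 13.3 w 64.6 F [-0.5 -0.4  0.1] tcp [ 527.3079 -341.5435   20.821 ] dp mm [-0.5326 -0.3874 -0.8472] turn [0.     0.0015 0.0006]
```

{"name": "servo_tool", "arguments": {
  "turn": [
    [0, 0, 0],
    [0, 0, 0],
    [0, 0, 0],
    [0, 0, 0],
    [0, 0, 0]
  ],
  "dp": [
    [0, 0, 0],
    [0, 0, 0],
    [0, 0, 0],
    [0, 0, 0],
    [0, 0, 0]
  ],
  "fingers": [0.067, 0.07, 0.075, 0.085, 0.085]
}}

```text
clock: 13.92
position: [527.7, -341.7, 21.5]
ee_rot: [0.695, -0.647, 0.23, 0.212]
contact_force: [0.5, -0.7, 0.4]
gripper_width: 84.9
```

{"name": "servo_tool", "arguments": {
  "turn": [
    [0, 0, 0],
    [0, 0, 0],
    [0, 0, 0],
    [0, 0, 0],
    [0, 0, 0]
  ],
  "dp": [
    [0, 0.006, 0.008],
    [0, 0.01, 0.015],
    [0, 0.017, 0.025],
    [0, 0.02, 0.03],
    [0, 0.02, 0.03]
  ],
  "fingers": [0.085, 0.085, 0.085, 0.085, 0.085]
}}

```text
clock: 14.55
position: [524.5, -268.7, 129.2]
ee_rot: [0.694, -0.649, 0.226, 0.214]
contact_force: [0.2, -0.7, 1.5]
gripper_width: 85.0
```

```bash
python3 - <<'E'
from plan import *
w,wT=cam('wrist'); W,st=now(); print(st['clock'],W[:3,3],st['gripper_width'],st['contact_force'])
for k in (0,1,2,3):
    D=np.eye(4);Y=-u; D[:3,:3]=np.c_[np.cross(Y,n),Y,n]; D[:3,3]=S+22*(k)*ra+33*u
    P=[D[:3,3]+D[:3,:3]@np.array([0,y,z]) for y,z in((-33,0),(-33,5),(33,5))]; print('slot',k+2,np.round(proj(w,wT,np.array(P)),1).tolist())
g=w['img'].astype(int).sum(2)
for x in (300,320,340):
    v=np.diff(g[:330,x]); print(x,[(i+.5,int(v[i])) for i in np.where(abs(v)>60)[0]])
sc,sT=cam('scene'); sd,dT=cam('side')
a=cv2.resize(sc['img'][150:220,130:240,::-1],(440,280),interpolation=cv2.INTER_CUBIC)
b=cv2.resize(sd['img'][270:365,335:435,::-1],(340,323),interpolation=cv2.INTER_CUBIC)
c=cv2.resize(w['img'][:,:,::-1],(440,275))
o=np.zeros((560,790,3),np.uint8); o[:280,:440]=a; o[285:560,:440]=c; o[:323,445:785]=b
cv2.imwrite('pics/in2.png',o)
E
```

```text
14.6 [ 527.4329 -266.7794  133.2569] 85.0091206716502 [1.3153 2.4668 1.5167]
slot 2 [[322.4, 175.6], [322.5, 180.0], [321.5, 224.4]]
slot 3 [[322.2, 151.9], [322.3, 155.9], [321.4, 203.5]]
slot 4 [[322.0, 129.6], [322.1, 133.2], [321.2, 183.5]]
slot 5 [[321.8, 108.5], [321.9, 111.8], [321.0, 164.5]]
300 [(np.float64(108.5), 458), (np.float64(112.5), -98), (np.float64(113.5), -97), (np.float64(129.5), 107), (np.float64(130.5), 84), (np.float64(133.5), -121), (np.float64(134.5), -62), (np.float64(173.5), 196), (np.float64(179.5), -136), (np.float64(217.5), 82), (np.float64(218.5), 75), (np.float64(222.5), -153), (np.float64(241.5), 176), (np.float64(247.5), -115), (np.float64(264.5), 171), (np.float64(278.5), -419)]
320 [(np.float64(108.5), 443), (np.float64(112.5), -93), (np.float64(113.5), -101), (np.float64(129.5), 103), (np.float64(130.5), 84), (np.float64(133.5), -121), (np.float64(173.5), 194), (np.float64(179.5), -137), (np.float64(217.5), 84), (np.float64(218.5), 74), (np.float64(222.5), -141), (np.float64(241.5), 151), (np.float64(247.5), -92), (np.float64(264.5), 170), (np.float64(278.5), -410)]
340 [(np.float64(108.5), 328), (np.float64(109.5), 133), (np.float64(112.5), -88), (np.float64(113.5), -104), (np.float64(129.5), 104), (np.float64(130.5), 88), (np.float64(133.5), -115), (np.float64(134.5), -65), (np.float64(173.5), 193), (np.float64(179.5), -133), (np.float64(217.5), 78), (np.float64(218.5), 76), (np.float64(222.5), -155), (np.float64(241.5), 157), (np.float64(246.5), -62), (np.float64(247.5), -109), (np.float64(264.5), 170), (np.float64(278.5), -410)]
```

View pics/in2.png

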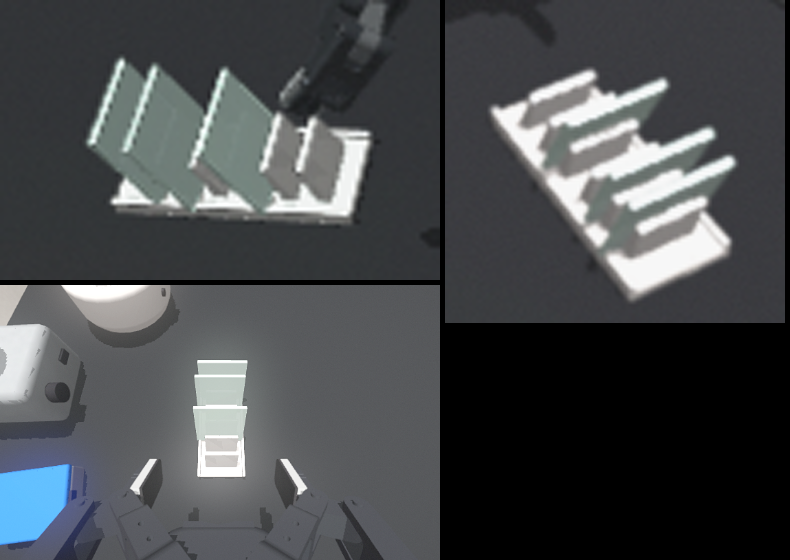

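```bash
python3 - <<'E'
from plan import *
from scipy.optimize import least_squares
w,wT=cam('wrist'); print(read_state()['clock'])
g=w['img'].astype(float).sum(2)[:, 300:340].mean(1); v=np.diff(g); 
print([(i+.5,int(v[i])) for i in range(100,260) if abs(v[i])>35])
def rows(p,k):
    l=np.radians(p[0]); uu=np.sin(l)*ra+[0,0,np.cos(l)]; nn=-np.cos(l)*ra+[0,0,np.sin(l)]
    B=S+22*k*ra-p[1]*ra; Q=np.array([B+66*uu,B+66*uu+5*nn,B+5*nn]); return proj(w,wT,Q)[:,1]
for p in ([20,0],[20,2],[23,0],[23,2],[25,3]): print(p,rows(p,0))
print('slot4,5',rows([20,0],2),rows([20,0],3))
E
```

```text
14.75
[(108.5, 97), (109.5, 350), (112.5, -90), (113.5, -125), (130.5, 222), (133.5, -91), (134.5, -95), (173.5, 206), (179.5, -160), (217.5, 175), (222.5, -149), (241.5, 174), (246.5, -168)]
[20, 0] [175.5544 179.9798 224.2099]
[20, 2] [177.763  182.2295 226.1522]
[23, 0] [172.6383 176.7639 224.0602]
[23, 2] [174.8188 178.9859 226.0035]
[25, 3] [174.0572 178.0398 226.8733]
slot4,5 [129.802  133.4047 183.5161] [108.8123 112.0573 164.5459]
```

{"name": "servo_tool", "arguments": {
  "turn": [
    [0.12, 0, 0],
    [0.12, 0, 0],
    [0.12, 0, 0],
    [0.12, 0, 0],
    [0.12, 0, 0]
  ],
  "dp": [
    [-0.003, 0.01, 0.04],
    [-0.004, 0.04, 0.04],
    [-0.004, 0.05, 0.02],
    [-0.004, 0.05, 0.01],
    [-0.004, 0.05, 0]
  ],
  "fingers": [0.085, 0.085, 0.085, 0.085, 0.085]
}}

```text
clock: 15.38
position: [500.6, -74.0, 228.1]
ee_rot: [0.725, -0.688, 0.021, 0.01]
contact_force: [-0.9, -0.9, -0.0]
gripper_width: 85.2
```

{"name": "servo_tool", "arguments": {
  "turn": [
    [0, 0, 0],
    [0, 0, 0],
    [0, 0, 0],
    [0, 0, 0],
    [0, 0, 0]
  ],
  "dp": [
    [-0.004, 0.05, 0],
    [-0.004, 0.045, 0],
    [-0.004, 0.03, 0],
    [0, 0.01, 0],
    [0, 0, 0]
  ],
  "fingers": [0.085, 0.085, 0.085, 0.085, 0.085]
}}

```text
clock: 16.0
position: [487.2, 59.4, 223.5]
ee_rot: [0.722, -0.692, 0.02, 0.015]
contact_force: [-0.9, 0.1, 0.4]
gripper_width: 84.9
```

```bash
python3 st.py; python3 - <<'E'
from h import *
d,T=cam('wrist'); np.save('dishT.npy',T); cv2.imwrite('dish.png',d['img'][...,::-1])
c=proj(d,T,[[500.8,87.6,83]])[0]; print('expected dish px',c)
x,y=int(c[0])-60,int(c[1])-45; print('crop origin',x,y)
cv2.imwrite('pics/dish1.png',cv2.resize(d['img'][y:y+95,x:x+130,::-1],None,fx=6,fy=6,interpolation=cv2.INTER_CUBIC))
E
```

```text
t 16.0 p [487.169  59.445 223.506] jaw [0.999 0.042 0.006] yaw 2.4231388242142877 z [ 0.009 -0.05  -0.999] tilt -2.8507973516745806 w 84.85325582063665 F [-0.893  0.125  0.406] j [ 0.484  0.161 -0.346  0.054 -1.08  -0.467]
grasp(66) [486.951  60.713 248.974]
expected dish px [305.2928869  219.54848022]
crop origin 245 174
```

View pics/dish1.png

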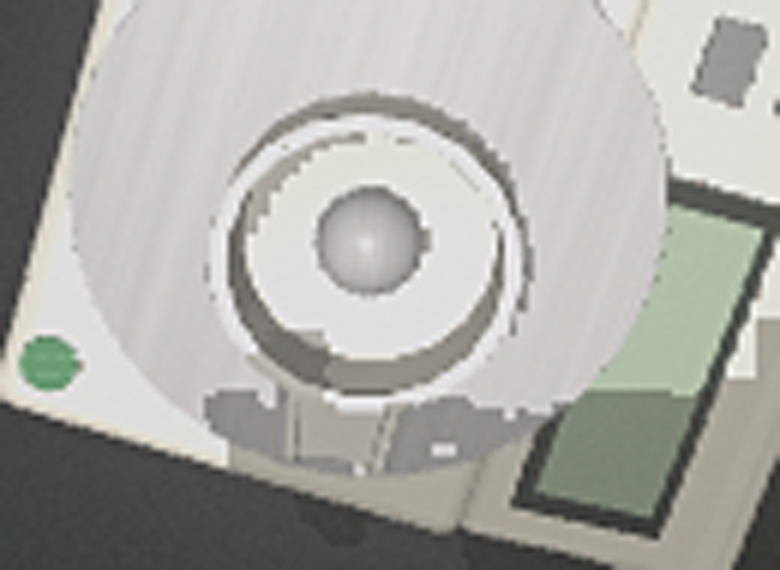

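```bash
python3 - <<'E'
from h import *
np.set_printoptions(precision=1,suppress=True)
d,_=cam('wrist'); T=np.load('dishT.npy')
f=lambda p:np.array(p,float)/6+[245,174]
ri=f([(210,260),(522,260),(366,113),(366,408),(255,150),(478,150)]);P=atz(d,T,ri,83)
A=np.c_[2*P[:,:2],np.ones(len(P))]; s=np.linalg.lstsq(A,(P[:,:2]**2).sum(1),rcond=None)[0]; print('rim c',s[:2],np.sqrt(s[2]+s[0]**2+s[1]**2)); print(P)
print('ball',atz(d,T,f([(370,241)]),68))
for z in(70,78,82):
    q=atz(d,T,f([(290,400),(392,405),(292,460),(376,466)]),z); print(z,q[:,:2].tolist()); m=q[2:].mean(0)
    v=m[:2]-s[:2]; print(' lip angle',np.degrees(np.arctan2(v[1],v[0])),'r',np.hypot(*v), 'axis',np.degrees(np.arctan2(*(q[2:].mean(0)-q[:2].mean(0))[1::-1])))
P=atz(d,T,f([(72,200),(666,200),(100,330),(640,330),(75,170),(660,150)]),53);A=np.c_[2*P[:,:2],np.ones(len(P))]; t=np.linalg.lstsq(A,(P[:,:2]**2).sum(1),rcond=None)[0]; print('pan',t[:2],np.sqrt(t[2]+t[0]**2+t[1]**2))
im=cv2.imread('dish.png'); cv2.imwrite('/dev/null.png',im) if 0 else None
r=regions_of('jar_open','wrist')
for x in r[:1]: print(x['box'],x['score'])
# jar from wrist0/cov view, scene, side already: (363,140)
v=np.array([363.1,140])-s[:2]; print('jar dir',np.degrees(np.arctan2(v[1],v[0])))
E
```

```text
rim c [500.   85.5] 27.574290687055868
[[527.5  86.3  83. ]
 [472.8  83.9  83. ]
 [500.9  58.6  83. ]
 [499.3 113.1  83. ]
 [519.9  66.   83. ]
 [481.5  64.3  83. ]]
ball [[500.   86.5  68. ]]
70 [[514.0109388278498, 117.84307218391129], [494.8360013287268, 117.99361877589996], [513.4000353642898, 130.1025814488248], [497.4369560250085, 130.61900993458477]]
 lip angle 83.14019196952174 r 45.182609375049516 axis 85.42777354137401
78 [[513.3645496526353, 114.36852752599572], [494.7019216433674, 114.51505186509596], [512.7699681010389, 126.30049137191276], [497.2333849124333, 126.80312209618859]]
 lip angle 83.08322770149955 r 41.351122937470116 axis 85.42777354137382
82 [[513.041355065028, 112.63125519703792], [494.6348818006877, 112.77576840969397], [512.4549344694134, 124.39944633345675], [497.13159935614567, 124.8951781769905]]
 lip angle 83.05059465906783 r 39.43539728025701 axis 85.42777354137372
pan [500.9  87.9] 57.311887833363244
[388.9, 221.4, 54.2, 48.4] 0.91
jar dir 158.29619262698236
```

```bash
cat > dn.py <<'E'
from h import *
import sys
np.set_printoptions(precision=4,suppress=True)
x,y,z,psi=map(float,sys.argv[1:5]); a=np.radians(psi)
s=read_state(); M=R.from_quat(s['ee_rot']).as_matrix()
Y=np.array([np.cos(a),np.sin(a),0])*np.sign(M[0,1]*np.cos(a)+M[1,1]*np.sin(a)); Z=np.array([0,0,-1.]); D=np.c_[np.cross(Y,Z),Y,Z]
j=M[:,1]*np.sign(M[0,1]); print('t',round(s['clock'],2),'w',round(s['gripper_width'],1),'F',np.round(s['contact_force'],1),'p',np.array(s['position']),'yaw',np.degrees(np.arctan2(j[1],j[0])),'z',M[:,2],'\ndp',np.array([x,y,z])-s['position'],'turn',R.from_matrix(D@M.T).as_rotvec(),'j',np.array(s['joints']))
E
python3 dn.py 500 85.7 110 -6
```

```text
t 16.15 w 85.3 F [-0.4  0.2  0.4] p [487.2617  58.9384 223.956 ] yaw 2.3518279540778977 z [ 0.0093 -0.0491 -0.9988] 
dp [  12.7383   26.7616 -113.956 ] turn [ 0.0497  0.0057 -0.1456] j [ 0.4823  0.1604 -0.3458  0.0542 -1.0797 -0.4674]
```

{"name": "servo_tool", "arguments": {
  "turn": [
    [0.05, 0.006, -0.145],
    [0, 0, 0],
    [0, 0, 0],
    [0, 0, 0],
    [0, 0, 0]
  ],
  "dp": [
    [0.004, 0.01, -0.02],
    [0.005, 0.01, -0.03],
    [0.003, 0.006, -0.03],
    [0, 0, -0.02],
    [0, 0, 0]
  ],
  "fingers": [0.085, 0.085, 0.085, 0.085, 0.085]
}}

```text
clock: 16.77
position: [500.9, 80.5, 122.1]
ee_rot: [-0.664, 0.747, -0.0, 0.001]
contact_force: [-0.7, -0.5, 0.1]
gripper_width: 85.2
```

```bash
python3 dn.py 500 85.7 110 -6
```

```text
t 16.77 w 85.2 F [-0.7 -0.5  0.1] p [500.894   80.5101 122.1217] yaw -6.730545896674757 z [ 0.0021  0.0018 -1.    ] 
dp [ -0.894    5.1899 -12.1217] turn [-0.0018  0.0021  0.0127] j [ 0.4794  0.2982 -0.4298 -0.0008 -0.8401 -0.5963]
```

{"name": "servo_tool", "arguments": {
  "turn": [
    [-0.002, 0.002, 0.012],
    [0, 0, 0],
    [0, 0, 0],
    [0, 0, 0],
    [0, 0, 0]
  ],
  "dp": [
    [-0.001, 0.005, -0.012],
    [0, 0, -0.015],
    [0, 0, -0.015],
    [0, 0, -0.01],
    [0, 0, 0]
  ],
  "fingers": [0.085, 0.085, 0.085, 0.085, 0.085]
}}

```text
clock: 17.4
position: [502.4, 85.9, 71.0]
ee_rot: [-0.669, 0.743, -0.001, 0.003]
contact_force: [1.0, -0.4, -0.6]
gripper_width: 84.7
```

```bash
python3 dn.py 500 85.7 53 -6
```

```text
t 17.4 w 84.7 F [ 1.  -0.4 -0.6] p [502.3624  85.9463  71.0009] yaw -6.022443904738387 z [ 0.0068  0.0024 -1.    ] 
dp [ -2.3624  -0.2463 -18.0009] turn [-0.0024  0.0068  0.0004] j [ 0.4891  0.3713 -0.4845  0.0017 -0.7079 -0.5955]
```

{"name": "servo_tool", "arguments": {
  "turn": [
    [-0.002, 0.007, 0],
    [0, 0, 0],
    [0, 0, 0],
    [0, 0, 0],
    [0, 0, 0]
  ],
  "dp": [
    [-0.002, 0, -0.006],
    [0, 0, -0.006],
    [0, 0, -0.005],
    [0, 0, 0],
    [0, 0, 0]
  ],
  "fingers": [0.085, 0.085, 0.085, 0.085, 0.085]
}}

```text
clock: 18.02
position: [501.2, 86.4, 54.1]
ee_rot: [-0.669, 0.743, -0.0, 0.001]
contact_force: [0.6, 0.1, -0.2]
gripper_width: 85.1
```

```bash
python3 dn.py 500 85.7 53 -6; python3 - <<'E'
from h import *
d,T=cam('wrist')
for q in ('dish','ball_center'):
    for r in regions_of(q,'wrist')[:2]:
        m=r['region'].astype(np.uint8); c=max(cv2.findContours(m,0,2)[0],key=cv2.contourArea); b=cv2.boundingRect(c)
        u=[(b[0],b[1]+b[3]/2),(b[0]+b[2],b[1]+b[3]/2)]; print(q,round(r['score'],2),b, atz(d,T,u,83)[:,0])
E
```

```text
t 18.02 w 85.1 F [ 0.6  0.1 -0.2] p [501.2293  86.419   54.1435] yaw -5.998163915559393 z [ 0.0021  0.0013 -1.    ] 
dp [-1.2293 -0.719  -1.1435] turn [-0.0013  0.0021 -0.    ] j [ 0.4902  0.3979 -0.4987 -0.0003 -0.6718 -0.5946]
ball_center 0.56 (301, 248, 40, 41) [508.32881987 490.38242409]
```

{"name": "servo_tool", "arguments": {
  "turn": [
    [-0.001, 0.002, 0],
    [0, 0, 0],
    [0, 0, 0],
    [0, 0, 0],
    [0, 0, 0]
  ],
  "dp": [
    [-0.001, -0.0007, -0.001],
    [0, 0, 0],
    [0, 0, 0],
    [0, 0, 0],
    [0, 0, 0]
  ],
  "fingers": [0.08, 0.07, 0.063, 0.058, 0.054]
}}

```text
clock: 18.8
position: [500.3, 85.8, 53.8]
ee_rot: [-0.669, 0.743, -0.0, 0.0]
contact_force: [-1.5, 0.4, 3.3]
gripper_width: 55.0
```

{"name": "servo_tool", "arguments": {
  "turn": [
    [0, 0, 0],
    [0, 0, 0],
    [0, 0, 0],
    [0, 0, 0],
    [0, 0, 0]
  ],
  "dp": [
    [0, 0, 0],
    [0, 0, 0],
    [0, 0, 0],
    [0, 0, 0],
    [0, 0, 0]
  ],
  "fingers": [0.05, 0.045, 0.045, 0.045, 0.045]
}}

```text
clock: 19.42
position: [500.3, 85.7, 53.8]
ee_rot: [-0.669, 0.743, -0.0, 0.0]
contact_force: [-0.4, -0.8, 0.2]
gripper_width: 54.7
```

```bash
python3 dn.py 500 85.7 130 -6; python3 - <<'E'
from h import *
d,T=cam('wrist')
for q in ('dish','ball_center'):
    for r in regions_of(q,'wrist')[:2]:
        m=r['region'].astype(np.uint8); c=max(cv2.findContours(m,0,2)[0],key=cv2.contourArea); b=cv2.boundingRect(c)
        print(q,round(r['score'],2),b)
E
```

```text
t 19.43 w 54.7 F [-0.4 -0.8  0.2] p [500.3164  85.7252  53.8208] yaw -5.993832693012478 z [ 0.0007  0.0006 -1.    ] 
dp [-0.3164 -0.0252 76.1792] turn [-0.0006  0.0007 -0.0001] j [ 0.4898  0.3976 -0.5004 -0.0004 -0.6718 -0.5942]
dish 0.87 (259, 218, 119, 129)
ball_center 0.64 (299, 250, 38, 41)
```

{"name": "servo_tool", "arguments": {
  "turn": [
    [0, 0, 0],
    [0, 0, 0],
    [0, 0, 0],
    [0, 0, 0],
    [0, 0, 0]
  ],
  "dp": [
    [0, 0, 0.003],
    [0, 0, 0.008],
    [0, 0, 0.012],
    [0, 0, 0.014],
    [0, 0, 0.014]
  ],
  "fingers": [0.045, 0.045, 0.045, 0.045, 0.045]
}}

```text
clock: 20.2
position: [499.4, 85.3, 106.9]
ee_rot: [-0.669, 0.743, 0.0, -0.001]
contact_force: [-0.4, -0.6, -1.3]
gripper_width: 55.2
```

{"name": "servo_tool", "arguments": {
  "turn": [
    [0, 0, 0],
    [0, 0, 0],
    [0, 0, 0],
    [0, 0, 0],
    [0, 0, 0]
  ],
  "dp": [
    [0, 0, 0.01],
    [0, 0, 0.006],
    [0, 0, 0.003],
    [0, 0, 0],
    [0, 0, 0]
  ],
  "fingers": [0.045, 0.045, 0.045, 0.045, 0.045]
}}

```text
clock: 20.82
position: [499.6, 85.5, 128.5]
ee_rot: [-0.669, 0.743, 0.0, 0.001]
contact_force: [-0.2, 0.2, -1.3]
gripper_width: 55.1
```

```bash
python3 dn.py 500.3 86 130 68.3; python3 - <<'E'
from h import *
d,T=cam('wrist')
for q in ('dish','ball_center'):
    for r in regions_of(q,'wrist')[:1]:
        m=r['region'].astype(np.uint8); c=max(cv2.findContours(m,0,2)[0],key=cv2.contourArea); b=cv2.boundingRect(c)
        print(q,round(r['score'],2),b)
E
```

```text
t 20.82 w 55.1 F [-0.2  0.2 -1.3] p [499.5621  85.5354 128.5193] yaw -6.032763311492965 z [ 0.0004  0.0012 -1.    ] 
dp [0.7379 0.4646 1.4807] turn [-0.0012 -0.0004  1.2974] j [ 0.4898  0.2901 -0.4218 -0.0011 -0.8581 -0.5944]
dish 0.67 (258, 218, 121, 129)
ball_center 0.65 (299, 250, 39, 40)
```

{"name": "servo_tool", "arguments": {
  "turn": [
    [0, 0, 0.04],
    [0, 0, 0.08],
    [0, 0, 0.1],
    [0, 0, 0.1],
    [0, 0, 0.1]
  ],
  "dp": [
    [0, 0, 0],
    [0, 0, 0],
    [0, 0, 0],
    [0, 0, 0],
    [0, 0, 0]
  ],
  "fingers": [0.045, 0.045, 0.045, 0.045, 0.045]
}}

```text
clock: 21.6
position: [499.1, 85.3, 127.1]
ee_rot: [0.813, -0.582, -0.001, 0.001]
contact_force: [0.9, 0.1, -1.7]
gripper_width: 54.8
```

{"name": "servo_tool", "arguments": {
  "turn": [
    [0, 0, 0.1],
    [0, 0, 0.1],
    [0, 0, 0.1],
    [0, 0, 0.1],
    [0, 0, 0.08]
  ],
  "dp": [
    [0, 0, 0],
    [0, 0, 0],
    [0, 0, 0],
    [0, 0, 0],
    [0, 0, 0]
  ],
  "fingers": [0.045, 0.045, 0.045, 0.045, 0.045]
}}

```text
clock: 22.22
position: [498.6, 85.0, 125.8]
ee_rot: [0.931, -0.364, -0.001, 0.002]
contact_force: [0.1, 0.1, -1.1]
gripper_width: 55.3
```

```bash
python3 dn.py 500.3 86 128 68.3
```

```text
t 22.23 w 55.3 F [ 0.1  0.1 -1.1] p [498.5694  85.0418 125.7524] yaw 47.25149443627182 z [-0.0042 -0.0035 -1.    ] 
dp [1.7306 0.9582 2.2476] turn [ 0.0042 -0.0035  0.3674] j [ 0.4911  0.2944 -0.425   0.0014 -0.8568  0.3327]
```

{"name": "servo_tool", "arguments": {
  "turn": [
    [0.001, -0.001, 0.08],
    [0.001, -0.001, 0.08],
    [0.001, -0.001, 0.07],
    [0.001, -0.001, 0.05],
    [0, 0, 0.03]
  ],
  "dp": [
    [0.0005, 0.0003, 0.001],
    [0.0005, 0.0003, 0.001],
    [0.0005, 0.0003, 0.001],
    [0, 0, 0],
    [0, 0, 0]
  ],
  "fingers": [0.045, 0.045, 0.045, 0.045, 0.045]
}}

```text
clock: 22.85
position: [499.6, 85.7, 127.5]
ee_rot: [0.977, -0.211, -0.001, 0.001]
contact_force: [1.4, -0.0, -1.1]
gripper_width: 55.0
```

```bash
python3 dn.py 500.3 86 128 68.3
```

```text
t 22.85 w 55.0 F [ 1.4 -0.  -1.1] p [499.5859  85.7292 127.5232] yaw 65.63507648992649 z [-0.0019 -0.0015 -1.    ] 
dp [0.7141 0.2708 0.4768] turn [ 0.0016 -0.0019  0.0465] j [ 0.4909  0.2927 -0.4217  0.0006 -0.8589  0.6542]
```

{"name": "servo_tool", "arguments": {
  "turn": [
    [0.001, -0.001, 0.025],
    [0.0006, -0.001, 0.018],
    [0, 0, 0.003],
    [0, 0, 0],
    [0, 0, 0]
  ],
  "dp": [
    [0.0004, 0.0002, 0],
    [0.0003, 0.0001, 0],
    [0, 0, 0],
    [0, 0, 0],
    [0, 0, 0]
  ],
  "fingers": [0.045, 0.045, 0.045, 0.045, 0.045]
}}

```text
clock: 23.48
position: [500.3, 86.0, 127.2]
ee_rot: [0.982, -0.187, -0.0, 0.0]
contact_force: [-1.2, 1.1, -2.1]
gripper_width: 54.9
```

```bash
python3 dn.py 500.3 86 128 68.3; python3 - <<'E'
from h import *
from scipy.optimize import least_squares
np.set_printoptions(precision=1,suppress=True)
V={}
for n in ('scene','side','wrist'):
    d,T=cam(n); V[n]=(d,T)
    for q in ('jar_open','dish','ball_center'):
        for r in regions_of(q,n)[:1]:
            print(n,q,round(r['score'],2),np.round(r['box']))
            if q=='jar_open' and n!='wrist': V[n+'j']=np.array(r['box'],float)
            if q=='dish' and n=='wrist': np.save('dreg.npy',r['region'])
a=np.linspace(0,2*np.pi,60)
def box(d,T,x,y):
    P=np.array([[x+30*np.cos(t),y+30*np.sin(t),z] for t in a for z in(0,52)]); u=proj(d,T,P); return np.r_[u.min(0),u.max(0)]
for n in('scene','side'):
    if n+'j' in V:
        b=V[n+'j']; bb=np.r_[b[:2],b[:2]+b[2:]]
        s=least_squares(lambda p:box(*V[n],*p)-bb,[360,140]); print(n,'jar',s.x,s.fun)
# wrist: where is the lip tip and dish axis expected
d,T=V['wrist']; st=read_state(); c=np.array(st['position'])
M=R.from_quat(st['ee_rot']).as_matrix()
zc=c[2]-0.8   # dish underside 53 when tcp 53.8
for ang in (152,158.3,164): 
    t=np.radians(ang); print(ang,proj(d,T,[[c[0]+40*np.cos(t),c[1]+40*np.sin(t),zc+26]]))
print('ball exp',proj(d,T,[[c[0],c[1],zc+15]]), 'jar mouth exp',proj(d,T,[[363,140,52]]))
g=d['img']; print('jar mouth crop saved'); cv2.imwrite('fin.png',g[...,::-1]); np.save('finT.npy',T)
r=np.load('dreg.npy'); ys,xs=np.nonzero(r); print('dish region x',xs.min(),xs.max(),'y',ys.min(),ys.max())
for y in range(ys.max()-14,ys.max()+1,2): print(y,xs[ys==y].min(),xs[ys==y].max())
for y in range(ys.min(),ys.min()+24,3): print(y,xs[ys==y].min(),xs[ys==y].max())
E
```

```text
t 23.48 w 54.9 F [-1.2  1.1 -2.1] p [500.2523  86.0037 127.2256] yaw 68.39465116259917 z [-0.0003 -0.0002 -1.    ] 
dp [ 0.0477 -0.0037  0.7744] turn [ 0.0002 -0.0003 -0.0017] j [ 0.4905  0.2933 -0.4214  0.     -0.8565  0.7032]
scene jar_open 0.16 [153. 167.  18.  35.]
scene dish 0.88 [352. 153.  19.  26.]
scene ball_center 0.6 [160. 166.  21.  35.]
side jar_open 0.85 [228. 200.  23.  26.]
side dish 0.65 [281. 164.  23.  15.]
side ball_center 0.23 [416. 236.  53.  38.]
wrist jar_open 0.61 [255. 220. 122. 126.]
wrist dish 0.62 [257. 218. 121. 128.]
wrist ball_center 0.95 [298. 250.  36.  38.]
scene jar [ 526.1 -404.3] [-6.4  1.8  6.7 -2. ]
side jar [361.7 136.1] [-0.8 -1.4  0.9  1.2]
152 [[310.1 349. ]]
158.3 [[318.5 349.4]]
164 [[326.2 349.1]]
ball exp [[318.6 270.7]] jar mouth exp [[318.6 353.3]]
jar mouth crop saved
dish region x 258 377 y 218 345
331 294 340
333 296 338
335 297 337
337 297 336
339 297 336
341 298 336
343 299 335
345 304 331
218 310 313
221 301 334
224 292 342
227 287 348
230 283 353
233 278 357
236 276 360
239 273 362
```

{"name": "servo_tool", "arguments": {
  "turn": [
    [0, 0, 0],
    [0, 0, 0],
    [0, 0, 0],
    [0, 0, 0],
    [0, 0, 0]
  ],
  "dp": [
    [0, 0, 0],
    [0, 0, 0],
    [0, 0, 0],
    [0, 0, 0],
    [0, 0, 0]
  ],
  "fingers": [0.045, 0.045, 0.045, 0.045, 0.045]
}}

```text
clock: 24.7
position: [500.3, 86.0, 127.2]
ee_rot: [0.982, -0.187, -0.0, 0.0]
contact_force: [-0.9, 0.2, -0.7]
gripper_width: 54.8
```

```bash
python3 dn.py 500.3 86 128 68.3; python3 - <<'E'
from h import *
d,T=cam('scene'); print([(np.round(r['box']).tolist(),round(r['score'],2)) for r in search_frame('plate_a','scene')])
d,T=cam('wrist'); print([(np.round(r['box']).tolist(),round(r['score'],2)) for r in search_frame('ball_center','wrist')][:1])
print(np.round(read_state()['joint_vel'],4)); print(job_done())
E
```

```text
t 24.7 w 54.8 F [-0.9  0.2 -0.7] p [500.2596  85.9952 127.2163] yaw 68.3944080859703 z [-0.0003 -0.0002 -1.    ] 
dp [0.0404 0.0048 0.7837] turn [ 0.0002 -0.0003 -0.0016] j [ 0.4905  0.2933 -0.4214 -0.     -0.8564  0.7032]
[([160.0, 165.0, 21.0, 35.0], 0.78), ([151.0, 168.0, 20.0, 32.0], 0.63)]
[([297.0, 250.0, 41.0, 39.0], 0.91)]
[-0.001   0.001   0.0001  0.0009 -0.0015  0.0009]
the job is handed in; nothing more can be done
None
```

The job is done and handed in at about 25 s of the 54 s allowed. I put the cover on edge in slot 2 of the rack. I then gripped the dish by its flats, lifted it about 73 mm off the pan and turned it about 74° so the lip points at the open jar.

**Last checks**
- **Dish:** the tool is level to better than 0.05° and the arm is still, with the grip at 54.8 mm. The dish centre is within about 2 mm of the pan centre.
- **Ball:** it appears within about 1 mm of the middle of the dish.
- **Lip:** it measures about 157° to 158°. The jar lies at 158.3° by the wrist view and about 160° by the side view.
- **Cover:** after I let go, pictures from all three cameras showed it standing in slot 2. It seemed to lean about 2° more than the plates beside it, so its lower edge may be 1 to 2 mm short of the fin's foot. I left it like that.

**Weak or failed checks**
- The last search for plates in the scene picture found the two plates already in the rack but did not report the cover. I had no picture views left to look again.
- In that last round, the scene camera's jar and ball detections were false hits on the rack. The wrist camera's jar hit was really the dish, so I ignored all of these.
- I did not measure the two jars or the other things on the bench again at the end. The arm never came near them, and no unusual force showed up.

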